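# Bolt the notions case shut through its slotted disc

## Robot

A 6-joint arm with a two-finger parallel gripper is mounted at the origin on the work surface. World frame = base frame: x ahead of the robot, y to its left, z up, the work surface at z = 0. Lengths are in m, angles in rad, forces in N, time in s.
With the tool pointing down it reaches from about 0.4 to 0.825 m from the base axis. Payload 7 kg.
Tool frame: the origin (TCP) lies midway between the tips of the shut fingers; the grasp point (between the pads) lies 19 mm behind it; z points along the fingers, y is the line along which they close (so a half turn about z gives the same grasp; the last joint's range is limited). The gripper opens to 88 mm and grips with 3 to 60 N. Pads are 19 mm wide; open, the fingers measure 130 mm over their backs; the gripper's body (78 mm by 193 mm) begins 47 mm behind the grasp point.
Start: joints at [0.288, 0.359, 0.012, 0, -1.224, -0.288], TCP at [0.675, -0, 0.227] pointing down, gripper open.
Joint ranges: [-3.07, 3.07], [-1.43, 2.12], [-1.02, 1.25], [-3.03, 1.67], [-3.05, -0], [-3.03, 3.03]. Speed limits (rad/s): [2.39, 2.39, 3.01, 3.14, 3.14, 3.14].

## Interface

Orientations are given as [roll, pitch, yaw] about the fixed x, y, z axes, in that order (R = Rz(yaw) Ry(pitch) Rx(roll)).
In Python, from station import arm gives the robot as it stands.
- The arm moves only by the tool servo_tool, never from a script. Its argument "deltas" is a list of rows, each a list of 7 numbers: the closure, from -1 (fully open) to 1 (shut), then the shift along the tool's x, y, z in mm, then the turn, a rotation vector about the tool's x, y, z in degrees. In form: [[gripper, x, y, z, ax, ay, az], ...]. A call has 1 to 20 rows; each row shifts and turns the commanded pose from where the row before left it, along the tool's axes as they then stand; what a row does not reach is not made up. A row lasts 1/12 s, in which the tool goes at most 41.7 mm and 7.16 degrees, less where a joint would pass 70% of its speed; a pose out of reach is approached as far as the arm can. A call is refused whole if a number of a shift passes 41.7 or a number of a turn 7.16, either way. A call with a gripper value outside its range is refused whole. The fingers move at their own pace and stop on an object; "squeeze" is the grip in N (left out, the last holds). Time passes only in rows, so rows that do not move let the fingers close. It gives the time, the measured TCP pose, the force, the opening and the grip force at its end, in the units of the state.
- arm.get_state(): the state, without advancing time (a new reading comes with each control period).
- arm.grab_frame(name): name is "scene" or "side" or "wrist"; returns a dict with "color" (420x560x3 uint8, red, green, blue), "K" (3x3 intrinsics, pixels), "distortion" ([k1, k2, p1, p2, k3] as OpenCV has them; the pictures are not rectified), "position" and "orientation" of the camera in the world. Camera axes: x right, y down, z forward; pixel columns grow to the right and rows downward; lengths in m; the calibration is good to about 2 mm. A picture is of the moment at which its call begins. There is no depth.
- arm.job_done(): hands the job in; it is judged then, once.
Trained networks look in a picture, given as the dict that the camera call returned (one of the last four; its "shot" number tells which), for a name from the list of things; names that differ only in an ending like _2 or _b are one class to them, and where a whole thing is asked for, a point or a joint stands for the part that bears it (a point fixed in the world has none). Each returns a list of dicts, best first, with "conf" (0 to 1); they miss things now and then, are a little off and sometimes report something else, mostly with a low value. They report only what shows in the picture. A call takes as long as a camera call. They do not tell look-alikes from the thing itself.
- arm.recognise(query, picture): "at" ([x, y, z] in m, in the coordinates of the camera as it stood for that picture, good to about 4 mm: the middle of the surface that is visible of it).
The state is a dict: "t": time; "q": joint angles; "qd": joint speeds; "joint_efforts": joint torques, N m; "eef_pos": TCP position; "ee_rot": TCP orientation; "force": force on the tool from outside, world axes, zero at the start; "moment": the same for the moment, N m; "width": finger opening in m; "gripper_force": force on a finger pad.
Only numpy, scipy, OpenCV 4.12 (cv2) and the standard library are available. Lean on these libraries where they do the work, as an engineer would, in place of code of your own. Each camera call takes 0.05 s, during which the arm holds its last target. There are 200 camera calls.

## Task

Lock the notions case: with a fingertip against the yellow post, turn the red disc until its slot lines up with the steel bolt, then push the bolt by its blue tab through the slot until it is fully home in the keeper on the short flap. Push only: do not lift the bolt out of its track, and leave the spool and the two jars on the lid where they stand.

Things in the scene. Friction and masses are not known exactly. Their poses are not given: they have to be found in the camera images.
- case: Low closed case of dark leatherette, fixed, 360 x 250 mm, its flat lid 60 mm above the table. Origin: on the table straight below the axis of the red disc. Its x axis points the way the bolt is to be pushed, from the long flap to the short one; z is up. It covers x -235 to 125 mm, y -125 to 125 mm. A steel plate on the lid, top at 63 mm, carries the bolt.
- track (a point): Middle of the floor of the bolt's track, at x = -118 mm, y = 0 in the case's frame, 63 mm above the table. Two fixed brass rails guide the bolt from x = -195 to -42 mm in the case's frame; they are 15 mm apart inside, 27 mm over the outsides, their tops 77 mm above the table. The track is open from above.
- keeper (a point): Foot of the end wall in the brass keeper, where the bolt's tip stops: x = 74 mm, y = 0 in the case's frame, 63 mm above the table. The keeper is a U, open toward the disc and above, from x = 50 mm to this wall, 18 mm wide inside, its tops 80 mm above the table.
- disc_center (a point): Centre of the red disc's top, on its axis, 85 mm above the table. The disc is 76 mm across and cut right through its middle by a slot 18 mm wide, open from above and down to the plate. Out of line it blocks the bolt. It stays where it is left; turning it takes about 0.07 N m (1 to 2 N at the post).
- disc (a joint): Turn of the red disc about its upright axis, rad, range -0.25 to 3.39, growing clockwise seen from above. At 0 and again at 3.142 its slot lies along the case's x axis, in line with the bolt; either will do, and 0.08 rad off still lets the bolt through.
- post (a point): Middle of the yellow upright post by which the disc is turned: a cylinder of 14 mm diameter from 90 to 118 mm above the table, this point at 104 mm. It stands 58 mm from the disc's axis on a flat steel arm (14 mm wide, 85 to 90 mm above the table), at a right angle to the slot: on the case's +y side when joint disc reads 0, over the keeper (+x) at 1.571, on the -y side at 3.142.
- bolt: Loose steel bar, 130 x 12 x 12 mm, about 0.16 kg, lying in the track on the lock plate; its front 12 mm taper to 6 mm wide. Origin: middle of its underside (63 mm above the table); x along the bar toward its tapered tip, as the case's x axis; z up. Its track is open from above, and the bolt slides with 1 to 2 N.
- bolt_tip (a point): Front end of the bolt, mid-height, 65 mm ahead of the bolt's origin. At first it lies short of the disc, at x = -62 to -46 mm in the case's frame; fully home it touches the keeper's end wall at x = 74 mm.
- bolt_tab (a point): Middle of the rear face of the blue upright tab on the bolt's rear end; push here along the bolt's x. The tab is 8 mm thick, 26 mm wide, and reaches from 80 to 110 mm above the table (this point at 95 mm, 61 mm behind the bolt's origin). When the bolt is home its rear face lies at x = -52 mm in the case's frame, the disc's edge at -38 mm.
- spool: Loose spool of green thread with white ends, standing on the lid, 32 mm diameter, 40 mm high. Origin: centre of its underside. Leave alone.
- pill_jar: Loose amber jar with a white cap, standing on the lid, 30 mm diameter, 45 mm high. Origin: centre of its underside. Leave alone.
- bead_jar: Loose turquoise jar with a blue cap, standing on the lid, 32 mm diameter, 42 mm high. Origin: centre of its underside. Leave alone.
Things that resemble listed ones, but are neither listed nor needed, are in the scene too. There is more than one size of the bolt; the job needs the middle-sized.

How it is judged:
By the outcome, as a careful person would: the job done as asked, in the order asked, and still so for the second after the job is handed in, with the robot touching nothing.
It also fails if it takes over 51 s, if anything falls off the work surface, if the arm or the gripper's body presses on something with over 40 N, if the wrist force passes 120 N, or if a joint passes its speed limit or range.

## Working session

There is one attempt and no reset: what is moved stays moved. The work goes in short steps, Python scripts to look and compute and a tool call to move; the robot and the scene stay as the last step left them, time stands still between calls to the robot, and variables do not carry over. Pictures are saved under pics/ and viewed, at most 12 in all, crops included, and the job is handed in when it is done.

Besides the shell and the picture viewer there is one more tool, called by a JSON object that holds its "op" and its "data". servo_tool: Moves the arm, as the interface text tells. Its arguments: {"type":"object","properties":{"deltas":{"type":"array","items":{"type":"array","items":{"type":"number"}}},"squeeze":{"type":"number"}},"required":["deltas"]}

```bash
mkdir -p pics; cat > h.py <<'E'
import numpy as np, cv2
from station import arm
from scipy.spatial.transform import Rotation as R
def camR(f):
    o=np.array(f["orientation"],float)
    return o if o.shape==(3,3) else (R.from_euler('xyz',o).as_matrix() if o.size==3 else R.from_quat(o).as_matrix())
def toworld(f,p): return camR(f)@np.array(p)+np.array(f["position"])
def ray(f,uv,z):
    n=cv2.undistortPoints(np.array([[uv]],float),np.array(f["K"]),np.array(f["distortion"])).ravel()
    d=camR(f)@np.array([n[0],n[1],1]); c=np.array(f["position"]); return c+d*(z-c[2])/d[2]
def proj(f,P):
    M=camR(f); rv=cv2.Rodrigues(M.T)[0]; t=-M.T@np.array(f["position"])
    return cv2.projectPoints(np.array(P,float).reshape(-1,3),rv,t,np.array(f["K"]),np.array(f["distortion"]))[0].reshape(-1,2)
E
python3 - <<'E'
from h import *
for n in ["scene","side","wrist"]:
    f=arm.grab_frame(n); cv2.imwrite(f"pics/{n}0.png",f["color"][:,:,::-1])
    print(n,np.round(f["position"],3),f["orientation"])
    for q in ["case","post","disc_center","bolt","bolt_tab","bolt_tip","keeper","spool","pill_jar","bead_jar"]:
        try: print(q,[(np.round(toworld(f,r["at"]),3).tolist(),round(r["conf"],2)) for r in arm.recognise(q,f)[:4]])
        except Exception as e: print(q,e)
print(arm.get_state())
E
```

```text
scene [0.996 0.271 0.647] [-2.39109104e+00 -3.88506237e-04  2.23093197e+00]
case [([0.601, 0.08, 0.061], 0.84), ([0.584, 0.095, 0.086], 0.46)]
post [([0.585, 0.094, 0.085], 0.85), ([0.466, -0.055, 0.089], 0.67)]
disc_center [([0.58, 0.098, 0.083], 0.72)]
bolt [([0.431, -0.376, 0.013], 0.7), ([0.552, -0.056, 0.078], 0.59), ([0.464, -0.052, 0.092], 0.59), ([0.794, -0.033, 0.009], 0.55)]
bolt_tab [([0.552, -0.056, 0.079], 0.94), ([0.793, -0.037, 0.009], 0.75), ([0.433, -0.377, 0.015], 0.69)]
bolt_tip [([0.55, -0.059, 0.078], 0.94), ([0.791, -0.038, 0.011], 0.89), ([0.432, -0.377, 0.016], 0.63)]
keeper [([0.602, 0.075, 0.061], 0.86)]
spool [([0.678, 0.171, 0.099], 0.59)]
pill_jar [([0.65, -0.042, 0.098], 0.61)]
bead_jar [([0.462, -0.054, 0.087], 0.9)]
side [0.198 0.707 0.816] [-2.27190744  0.00612699 -2.66711414]
case [([0.533, 0.092, 0.059], 0.82), ([0.45, -0.045, 0.09], 0.24)]
post [([0.567, 0.105, 0.086], 0.87)]
disc_center [([0.571, 0.103, 0.082], 0.9), ([0.551, -0.068, 0.075], 0.48)]
bolt [([0.415, -0.242, 0.018], 0.9), ([0.541, -0.067, 0.074], 0.59)]
bolt_tab [([0.417, -0.236, 0.02
[... 831 characters left out ...]
-0.058, 0.105], 0.87)]
{'t': 1.65, 'q': array([ 2.88111991e-01,  3.58598375e-01,  1.19045349e-02,  2.02934782e-05,
       -1.22407960e+00, -2.88090000e-01]), 'qd': array([ 0.00065989,  0.0004182 ,  0.00047779, -0.00011944,  0.00065181,
       -0.00088388]), 'joint_efforts': array([-1.75701716e-03, -5.82364297e+01,  2.93289381e+01,  7.00254366e+00,
        1.21730092e-02, -3.67763471e-05]), 'eef_pos': array([ 6.74990928e-01, -1.41599044e-05,  2.26567934e-01]), 'ee_rot': array([-3.14156529e+00, -1.17969956e-05, -1.57076744e+00]), 'force': array([-0.18477286,  0.46129432, -0.28029087]), 'moment': array([-0.01541267, -0.00394973,  0.03331321]), 'gripper_force': 0.0, 'width': 0.08754801440155859}
```

View pics/scene0.png

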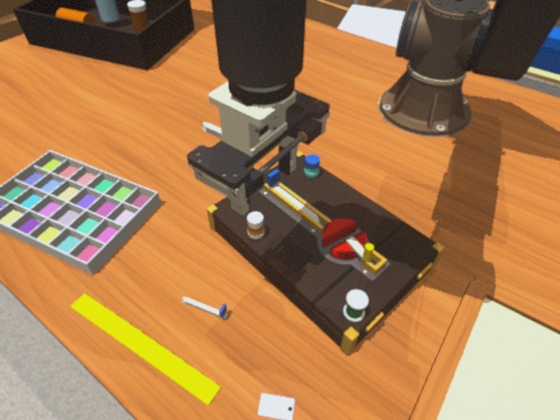

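View pics/side0.png

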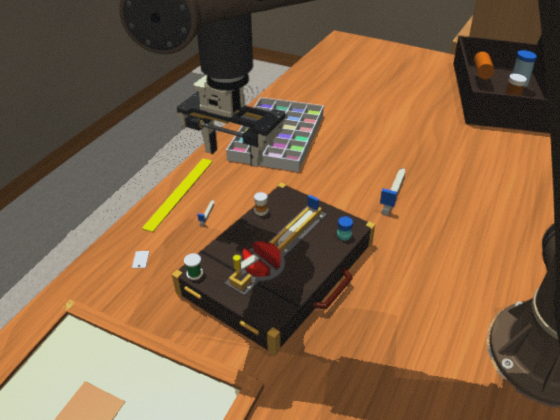

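The scene view shows the case with the red disc at about (343,238), the post at (369,250), the bolt's blue tab at (273,176) and the keeper at (375,262). The side view shows the disc at (260,258), the post at (237,263) and the tab at (313,203). The loose look-alike bolts lie on the table. I'll enlarge both crops next.

```bash
python3 - <<'E'
import cv2,numpy as np
a=cv2.imread("pics/scene0.png")[150:300,250:400]; b=cv2.imread("pics/side0.png")[185:305,215:335]
cv2.imwrite("pics/crop1.png",np.hstack([cv2.resize(x,(400,400),interpolation=cv2.INTER_CUBIC) for x in(a,b)]))
E
```

```text
(no output)
```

View pics/crop1.png

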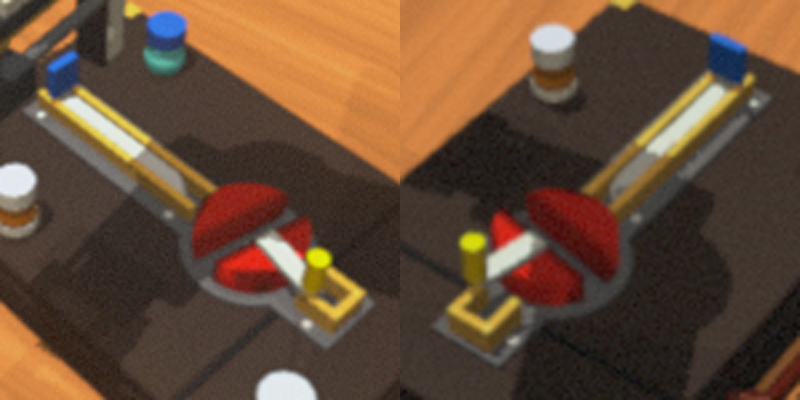

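View pics/wrist0.png

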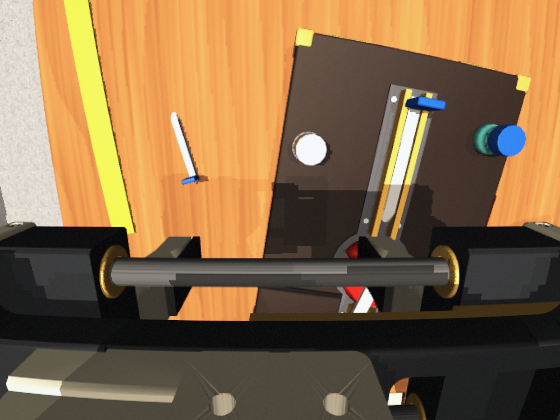

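The crops show the post just above the keeper, so the disc reads about 1.57. The tab is at scene (273.6,173) and side (313,198), and the bolt's tip is short of the disc. The wrist view shows the rear lid corners at (298,29) and (529,77). I'll fit the case pose to these.

```bash
python3 - <<'E'
from h import *
from scipy.optimize import least_squares
S=arm.grab_frame("scene");D=arm.grab_frame("side");W=arm.grab_frame("wrist")
s=lambda u,v:(250+u*.375,150+v*.375)
d=lambda u,v:(215+(u-400)*.3,185+v*.3)
for n,a,b,z in [("posttop",s(319,256),d(473,241),.118),("tabtop",s(63,60),d(729,42),.110)]:
    print(n,ray(S,a,z).round(4),ray(D,b,z).round(4))
print("tab wrist",ray(W,(427,102),.11).round(4))
# case-frame features
F=[(W,(298,29),(-.235,-.125,.06)),(W,(529,77),(-.235,.125,.06)),
 (S,s(40,95),(-.195,-.0135,.077)),(S,s(365,292),(.080,.0,.08)),
 (D,d(754,83),(-.195,.0135,.077)),(D,d(486,338),(.079,0.0,.08)),
 (S,s(252,222),(0,0,.085)),(D,d(556,235),(0,0,.085))]
for k,(f,uv,p) in enumerate(F): print(k,ray(f,uv,p[2]).round(4))
def w(x,p): c,sn=np.cos(x[2]),np.sin(x[2]); return np.array([x[0]+c*p[0]-sn*p[1],x[1]+sn*p[0]+c*p[1],p[2]])
r=lambda x:np.ravel([w(x,p)[:2]-ray(f,uv,p[2])[:2] for f,uv,p in F])
o=least_squares(r,[.58,.1,1.4],loss='soft_l1',f_scale=.003);print(o.x,(r(o.x).reshape(-1,2)*1e3).round(1))
E
```

```text
posttop [0.5906 0.1438 0.118 ] [0.5881 0.1424 0.118 ]
tabtop [ 0.5424 -0.0888  0.11  ] [ 0.5379 -0.0897  0.11  ]
tab wrist [ 0.546  -0.0894  0.11  ]
0 [ 0.6572 -0.1611  0.06  ]
1 [ 0.4112 -0.1234  0.06  ]
2 [ 0.5547 -0.101   0.077 ]
3 [0.5686 0.1708 0.08  ]
4 [ 0.5218 -0.096   0.077 ]
5 [0.5643 0.173  0.08  ]
6 [0.5677 0.0879 0.085 ]
7 [0.5658 0.0895 0.085 ]
[0.56303132 0.09212813 1.4452808 ] [[ 0.4  4.4]
 [-1.6 -2. ]
 [-2.6 -2.1]
 [ 4.5  0.7]
 [ 3.5 -3.6]
 [ 8.6 -2.5]
 [-4.7  4.3]
 [-2.8  2.6]]
```

{"op": "servo_tool", "data": {"deltas": [[1,-20,20,-10,0,0,0],[1,-20,20,-10,0,0,0],[1,-20,20,-10,0,0,0],[1,-20,20,-10,0,0,0],[1,-20,20,-10,0,0,0],[1,0,0,-10,0,0,0],[1,0,0,0,0,0,0],[1,0,0,0,0,0,0],[1,0,0,0,0,0,0],[1,0,0,0,0,0,0]], "squeeze": 10}}

```text
t: 2.63
eef_pos: [0.575, 0.0993, 0.2854]
ee_rot: [3.14, -0.001, -1.572]
force: [0.3, -0.8, 0.4]
width: 0.0266
gripper_force: 0.0
```

```bash
python3 - <<'E'
from h import *
import pickle
f=arm.grab_frame("wrist"); cv2.imwrite("pics/w1.png",cv2.resize(f["color"][:,:,::-1],(800,600),interpolation=cv2.INTER_CUBIC))
pickle.dump({k:f[k] for k in f},open("w1.pkl","wb"))
E
```

```text
(no output)
```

View pics/w1.png

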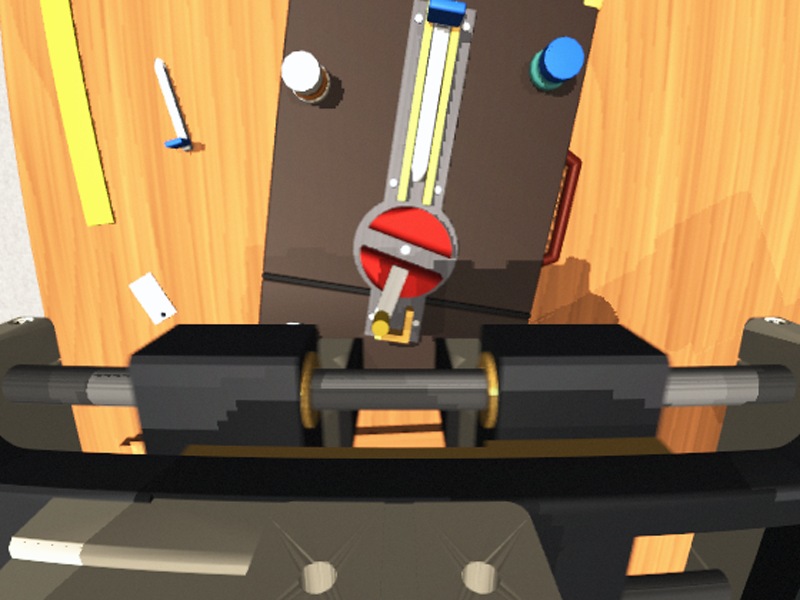

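The wrist view shows the disc hub at (405,250), the post top at (380,318), the rails' front ends at (404,200) and (428,204), their rear ends at (430,25) and (458,27), and the tab at (446,12). Coordinates are in 800x600.

```bash
python3 - <<'E'
from h import *
import pickle
f=pickle.load(open("w1.pkl","rb")); g=lambda u,v,z:ray(f,(u*.7,v*.7),z)
hub=g(405,250,.064); hub2=g(405,250,.085); post=g(380,317,.118); tab=g(446,4,.11)
a=(g(404,200,.077)+g(428,204,.077))/2
b=(g(430,25,.077)+g(458,27,.077))/2
print("hub",hub,hub2,"post",post,"tab",tab,"railfront",a,"railrear",b)
yaw=np.arctan2(*(a-b)[1::-1]);print("yaw",yaw, np.linalg.norm(a-b))
ux=np.array([np.cos(yaw),np.sin(yaw)])
print("origin from rails",a[:2]+.042*ux)
for h in(hub,hub2):
    p=post-h;print(np.linalg.norm(p[:2]),"disc",yaw-np.arctan2(p[1],p[0])+np.pi/2)
d=g(447,268,.085)-g(362,235,.085);print("slot ang",np.arctan2(d[1],d[0]),yaw)
tip=g(416,180,.075);print("tip",tip,"tab bottom-front px proj")
E
```

```text
hub [0.56980954 0.09092059 0.064     ] [0.57016953 0.0877249  0.085     ] post [0.59016823 0.13550594 0.118     ] tab [ 0.54243944 -0.08924601  0.11      ] railfront [0.56102449 0.04890813 0.077     ] railrear [ 0.54038035 -0.08545017  0.077     ]
yaw 1.4183387105173992 0.13593503374157576
origin from rails [0.56740293 0.09042096]
0.049013567010545725 disc 1.8466864827362026
0.05179744523821961 disc 1.8147325174863016
slot ang 2.7679449541353245 1.4183387105173992
tip [0.5610954  0.03115246 0.075     ] tab bottom-front px proj
```

{"op": "servo_tool", "data": {"deltas": [[1,-19,4,0,0,0,0],[1,-19,4,0,0,0,0],[1,-18,5,0,0,0,0],[1,0,0,8,0,0,-6.7],[1,0,0,8,0,0,-6.7],[1,0,0,8,0,0,-6.7],[1,0,0,8,0,0,-6.7],[1,0,0,8,0,0,-6.7],[1,0,0,8,0,0,-6.7],[1,0,0,8,0,0,-6.7],[1,0,0,8,0,0,-6.7],[1,0,0,8,0,0,-6.7],[1,0,0,8,0,0,-6.7],[1,0,0,20,0,0,0],[1,0,0,20,0,0,0],[1,0,0,15,0,0,0],[1,0,0,0,0,0,0],[1,0,0,0,0,0,0]]}}

```text
t: 4.18
eef_pos: [0.5618, 0.1552, 0.1505]
ee_rot: [3.139, 0.001, -0.402]
force: [0.5, 0.4, 0.3]
width: 0.0005
gripper_force: 0.0
```

```bash
python3 - <<'E'
from h import *
ims=[]
for n,(x,y) in [("scene",(290,180)),("side",(180,200))]:
    f=arm.grab_frame(n)
    ims.append(cv2.resize(f["color"][y:y+120,x:x+120,::-1],(400,400),interpolation=cv2.INTER_CUBIC))
cv2.imwrite("pics/c2.png",np.hstack(ims)); s=arm.get_state(); print(s["eef_pos"],s["ee_rot"],s["q"],s["t"])
E
```

```text
[0.56275972 0.15592841 0.1523006 ] [-3.14120809e+00 -7.68434562e-04 -4.01709146e-01] [ 6.05259043e-01  2.68885636e-01 -2.96901140e-01  5.26176492e-04
 -1.00427390e+00  5.63546050e-01] 4.2833
```

View pics/c2.png

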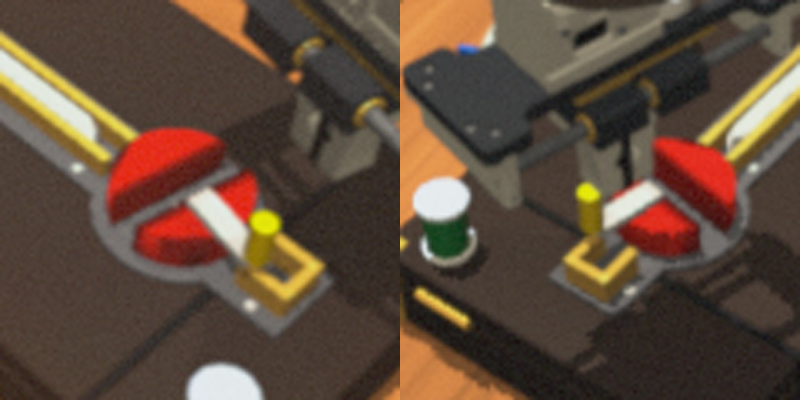

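The scene crop shows the fingertips standing clear of the post on its far side (finger at about (340,160), post at (263,230)). The spool is well away.

{"op": "servo_tool", "data": {"deltas": [[1,0,0,20,0,0,0],[1,0,0,20,0,0,0],[1,0,0,14,0,0,0],[1,0,0,0,0,0,0],[1,7,0,0,0,0,0],[1,7,0,0,0,0,0],[1,5.1,-1.2,0,0,0,5],[1,5.1,-1.2,0,0,0,5],[1,5.1,-1.2,0,0,0,5],[1,5.1,-1.2,0,0,0,5],[1,5.1,-1.2,0,0,0,5],[1,5.1,-1.2,0,0,0,5],[1,5.1,-1.2,0,0,0,5],[1,5.1,-1.2,0,0,0,5],[1,5.1,-1.2,0,0,0,5],[1,5.1,-1.2,0,0,0,5],[1,5.1,-1.2,0,0,0,5],[1,5.1,-1.2,0,0,0,5],[1,0,0,0,0,0,0]]}}

```text
t: 5.87
eef_pos: [0.6246, 0.1137, 0.0993]
ee_rot: [-3.139, 0.001, -1.453]
force: [0.1, 0.3, -0.4]
width: 0.0004
gripper_force: 0.1
```

```bash
python3 - <<'E'
from h import *
ims=[]
for n,(x,y) in [("scene",(290,180)),("side",(180,200))]:
    f=arm.grab_frame(n)
    ims.append(cv2.resize(f["color"][y:y+120,x:x+120,::-1],(400,400),interpolation=cv2.INTER_CUBIC))
cv2.imwrite("pics/c3.png",np.hstack(ims)); s=arm.get_state(); print(s["eef_pos"],s["ee_rot"],s["force"],s["t"])
E
```

```text
[0.62377887 0.11405362 0.0987405 ] [-3.13970369e+00  3.87790494e-04 -1.44618290e+00] [-0.62656653  0.08986171  0.16467542] 5.9667
```

View pics/c3.png

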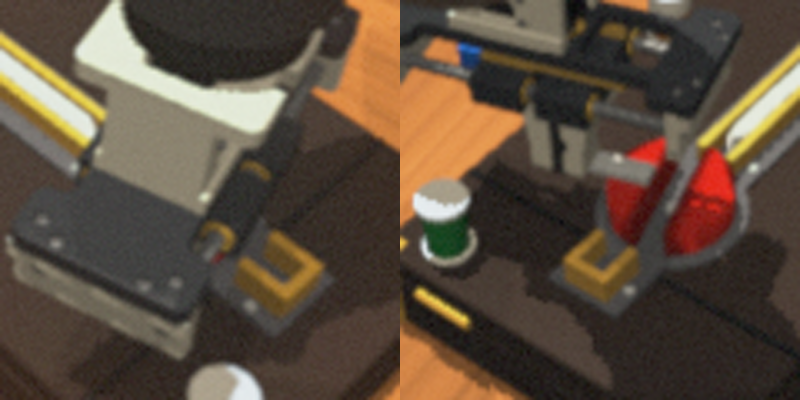

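The side crop shows the slot nearly in line with the bolt, with the slot at about (660,200). The estimate is 164°, so I'll turn 14° more, back off and look.

{"op": "servo_tool", "data": {"deltas": [[1,4.8,-1.1,0,0,0,4.7],[1,4.8,-1.1,0,0,0,4.7],[1,4.8,-1.1,0,0,0,4.7],[1,0,0,0,0,0,0],[1,0,0,0,0,0,0],[1,-15,0,0,0,0,0],[1,0,0,-30,0,0,0],[1,0,0,-40,0,0,0],[1,0,0,-40,0,0,0],[1,0,10,-40,0,0,0],[1,0,20,-40,0,0,0],[1,0,20,0,0,0,0],[1,0,0,0,0,0,0],[1,0,0,0,0,0,0]]}}

```text
t: 7.13
eef_pos: [0.5793, 0.1217, 0.2859]
ee_rot: [-3.141, 0.001, -1.691]
force: [0.9, 0.3, 0.0]
width: 0.0005
gripper_force: 0.0
```

```bash
python3 - <<'E'
from h import *
import pickle
f=arm.grab_frame("wrist"); cv2.imwrite("pics/w2.png",cv2.resize(f["color"][:330,150:450,::-1],(546,600),interpolation=cv2.INTER_CUBIC))
pickle.dump(f,open("w2.pkl","wb")); s=arm.get_state(); print(s["eef_pos"],s["ee_rot"],s["t"])
E
```

```text
[0.57959447 0.121484   0.28494544] [ 3.14137199e+00  1.15342197e-04 -1.69161318e+00] 7.1833
```

View pics/w2.png

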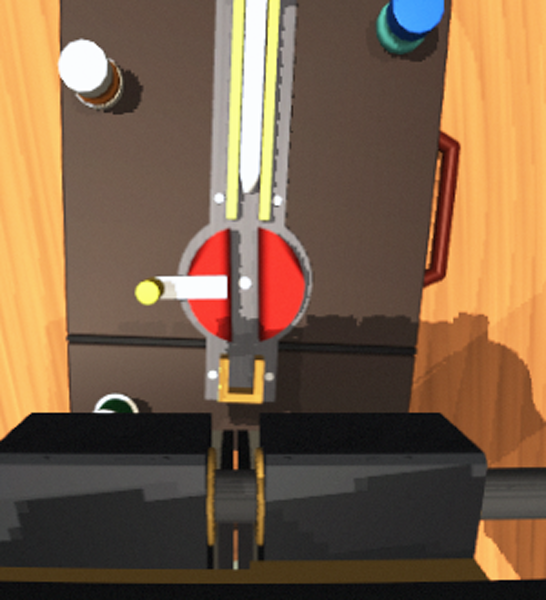

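The view shows the slot nearly aligned with the rails: edges (229,228)-(230,343) and (259,225)-(259,343), the post at (148,292), the rails' inner edges at about (243,0)-(237,215) and (266,0)-(260,215), and the hub at (245,283). I'll compute the residual angle.

```bash
python3 - <<'E'
from h import *
import pickle
f=pickle.load(open("w2.pkl","rb")); g=lambda u,v,z:ray(f,(150+u/1.82,v/1.82),z)
an=lambda d:np.arctan2(d[1],d[0])
im=f["color"].astype(int); m=(im[:,:,0]>120)&(im[:,:,1]<90)&(im[:,:,2]<90)
L=[];Rr=[]
for v in range(132,182,4):
    xs=np.where(m[v,245:325])[0]+245; gap=np.diff(xs); k=gap.argmax(); L.append((xs[k],v));Rr.append((xs[k+1],v))
for E in (L,Rr):
    P=np.array([ray(f,p,.085)[:2] for p in E]); c=np.polyfit(P[:,1],P[:,0],1); print("edge ang",np.pi/2-np.arctan(c[0]),E[::4])
for a,b in [((243,3),(237,215)),((266,3),(260,215)),((232,3),(226,215))]: print("rail",an(g(*b,.077)-g(*a,.077)))
p=g(148,292,.118);h=g(245,283,.085); h2=g(245,283,.064)
print(p,h,h2,an(p-h),an(p-h2),an(p-np.array([.5675,.0905,0])),np.pi/2)
a=(g(243,215,.077)-0);print("railfront mid",(g(231,218,.077)+g(265,218,.077))/2,"tip",g(248,190,.075))
E
```

```text
edge ang 1.4759286737119948 [(np.int64(274), 132), (np.int64(274), 148), (np.int64(275), 164), (np.int64(273), 180)]
edge ang 1.4787206328733769 [(np.int64(293), 132), (np.int64(293), 148), (np.int64(293), 164), (np.int64(295), 180)]
rail 1.4229344451002284
rail 1.4303520912290293
rail 1.4193819144603992
[0.62675543 0.08390919 0.118     ] [0.56944491 0.08860256 0.085     ] [0.56929188 0.09052332 0.064     ] -0.08171138186051655 -0.11459706130703087 -0.11077185095793977 1.5707963267948966
railfront mid [0.56269692 0.04840783 0.077     ] tip [0.56065852 0.03111353 0.075     ]
```

The slot is about 0.045 rad short, inside tolerance but worth topping up by about 2.5 mm at the post.

{"op": "servo_tool", "data": {"deltas": [[1,1.6,-20,0,0,0,0],[1,1,-20,20,0,0,0],[1,1,-9.2,30,0,0,0],[1,0,0,40,0,0,0],[1,0,0,40,0,0,0],[1,0,0,30,0,0,0],[1,0,0,20,0,0,0],[1,0,0,7,0,0,0],[1,0,0,0,0,0,0],[1,0,0,0,0,0,0]]}}

```text
t: 8.02
eef_pos: [0.6291, 0.1112, 0.0978]
ee_rot: [3.141, -0.001, -1.694]
force: [-1.0, 0.0, 0.7]
width: 0.0008
gripper_force: 0.0
```

{"op": "servo_tool", "data": {"deltas": [[1,5,0,0,0,0,0],[1,5,0,0,0,0,0],[1,3,0,0,0,0,0],[1,0,0,0,0,0,0],[1,0,0,0,0,0,0],[1,-15,0,0,0,0,0],[1,0,0,-35,0,0,1.7],[1,0,0,-35,0,0,0],[1,20,5,0,0,0,0],[1,35,9,0,0,0,0],[1,35,9,0,0,0,0],[1,35,10,0,0,0,0],[1,35,10,0,0,0,0],[1,35,10,0,0,0,0],[1,35,10,0,0,0,0],[1,15,4,0,0,0,0],[1,0,0,0,0,0,0],[1,0,0,0,0,0,0],[1,0,0,0,0,0,0]]}}

```text
t: 9.6
eef_pos: [0.5255, -0.1182, 0.168]
ee_rot: [-3.141, 0.0, -1.724]
force: [0.1, 0.2, 0.2]
width: 0.0004
gripper_force: 0.0
```

```bash
python3 - <<'E'
from h import *
ims=[]
for n,(x,y) in [("scene",(240,150)),("side",(190,170))]:
    f=arm.grab_frame(n)
    ims.append(cv2.resize(f["color"][y:y+150,x:x+150,::-1],(400,400),interpolation=cv2.INTER_CUBIC))
cv2.imwrite("pics/c4.png",np.hstack(ims)); s=arm.get_state(); print(s["eef_pos"],s["ee_rot"],s["t"])
E
```

```text
[ 0.52560534 -0.11779891  0.16783003] [-3.14150990e+00  3.89098897e-05 -1.72330915e+00] 9.7
```

View pics/c4.png

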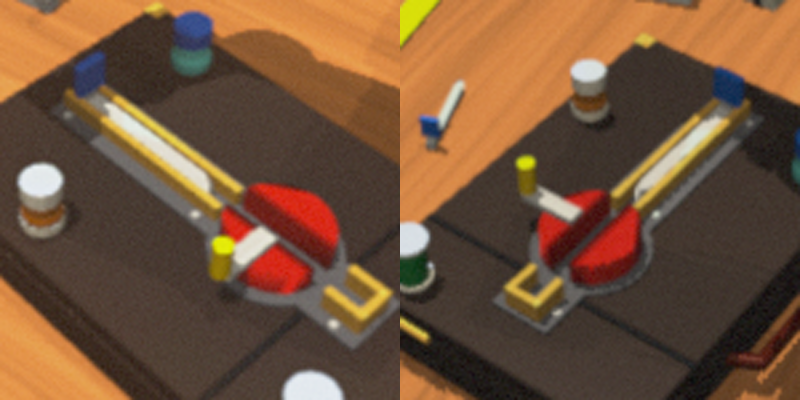

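The crops show the slot in line with the bolt and keeper, the post on the -y side, and the tab free at (90,75) in the scene and (728,85) in the side. I'll descend behind the tab and push.

{"op": "servo_tool", "data": {"deltas": [[1,2.6,-10,0,0,0,0],[1,0,0,30,0,0,0],[1,0,0,30,0,0,0],[1,0,0,16,0,0,0],[1,0,0,0,0,0,0],[1,-10,0,0,0,0,0],[1,-10,0,0,0,0,0],[1,-8,0,0,0,0,0],[1,-8,0,0,0,0,0],[1,-8,0,0,0,0,0],[1,-8,0,0,0,0,0],[1,-8,0,0,0,0,0],[1,-8,0,0,0,0,0],[1,-8,0,0,0,0,0],[1,0,0,0,0,0,0]]}}

```text
t: 10.95
eef_pos: [0.5466, -0.0463, 0.0918]
ee_rot: [-3.141, 0.0, -1.723]
force: [0.3, -0.4, -0.8]
width: 0.0006
gripper_force: 0.0
```

```bash
python3 - <<'E'
from h import *
s=arm.get_state();p=s["eef_pos"][:2]-np.array([.5675,.0905]);c=np.array([np.cos(1.419),np.sin(1.419)])
print(s["eef_pos"],s["force"],"case xy",p@c,c[0]*p[1]-c[1]*p[0])
E
```

```text
[ 0.54655491 -0.04627286  0.09184918] [ 0.34645466 -0.41718429 -0.78014319] case xy -0.13836730792647264 2.226983551774364e-05
```

{"op": "servo_tool", "data": {"deltas": [[1,-7,0,0,0,0,0],[1,-7,0,0,0,0,0],[1,-7,0,0,0,0,0],[1,-7,0,0,0,0,0],[1,-7,0,0,0,0,0],[1,-7,0,0,0,0,0],[1,-7,0,0,0,0,0],[1,-7,0,0,0,0,0],[1,-7,0,0,0,0,0],[1,-5,0,0,0,0,0],[1,0,0,0,0,0,0]]}}

```text
t: 11.87
eef_pos: [0.557, 0.0206, 0.0919]
ee_rot: [-3.141, 0.0, -1.724]
force: [-0.4, 0.0, -0.4]
width: 0.0004
gripper_force: 0.0
```

```bash
python3 - <<'E'
from h import *
s=arm.get_state();p=s["eef_pos"][:2]-np.array([.5675,.0905]);c=np.array([np.cos(1.419),np.sin(1.419)])
print(s["eef_pos"],s["force"],"case xy",p@c,c[0]*p[1]-c[1]*p[0])
ims=[]
for n,(x,y) in [("scene",(270,180)),("side",(190,190))]:
    f=arm.grab_frame(n)
    ims.append(cv2.resize(f["color"][y:y+130,x:x+130,::-1],(400,400),interpolation=cv2.INTER_CUBIC))
cv2.imwrite("pics/c5.png",np.hstack(ims))
E
```

```text
[0.55696352 0.02055009 0.09189514] [-0.35568222  0.01090457 -0.35637177] case xy -0.07073882177494763 -0.0001620830677518323
```

View pics/c5.png

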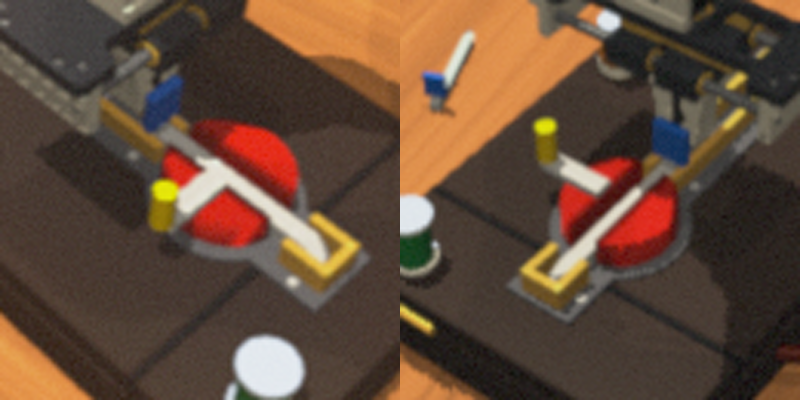

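The bolt has gone through the slot and its tip is inside the keeper at (320,250) in the scene, a few mm short. I'll finish gently, watching the force.

{"op": "servo_tool", "data": {"deltas": [[1,-2,0,0,0,0,0],[1,-2,0,0,0,0,0],[1,-2,0,0,0,0,0],[1,-2,0,0,0,0,0],[1,0,0,0,0,0,0]]}}

```text
t: 12.38
eef_pos: [0.5575, 0.0269, 0.0918]
ee_rot: [3.141, -0.001, -1.724]
force: [-0.1, -3.8, 1.4]
width: 0.0003
gripper_force: 2.0
```

{"op": "servo_tool", "data": {"deltas": [[1,-1,0,0,0,0,0],[1,-1,0,0,0,0,0],[1,0,0,0,0,0,0]]}}

```text
t: 12.63
eef_pos: [0.5573, 0.0271, 0.0919]
ee_rot: [3.14, -0.004, -1.725]
force: [0.5, -12.9, 3.1]
width: 0.0002
gripper_force: 6.3
```

The force rises and motion has stopped at -12.9 N, so the bolt is presumably at the end wall. I'll back off and check.

{"op": "servo_tool", "data": {"deltas": [[1,10,0,0,0,0,0],[1,10,0,0,0,0,0],[1,10,0,0,0,0,0],[1,0,0,-40,0,0,0],[1,0,0,-40,0,0,0],[1,-20,0,-40,0,0,0],[1,-35,0,-40,0,0,0],[1,-35,0,-10,0,0,0],[1,-30,0,0,0,0,0],[1,0,0,0,0,0,0],[1,0,0,0,0,0,0]]}}

```text
t: 13.55
eef_pos: [0.5705, 0.1105, 0.2503]
ee_rot: [3.142, 0.001, -1.723]
force: [0.2, -0.7, 0.9]
width: 0.0003
gripper_force: 0.0
```

```bash
python3 - <<'E'
from h import *
f=arm.grab_frame("wrist"); pic=f["color"][60:230,200:360,::-1]
import pickle; pickle.dump(f,open("w3.pkl","wb"))
cv2.imwrite("pics/w3.png",cv2.resize(pic,(560,595),interpolation=cv2.INTER_CUBIC)); s=arm.get_state(); print(s["eef_pos"],s["t"])
E
```

```text
[0.57025169 0.10956554 0.25012628] 13.6
```

View pics/w3.png

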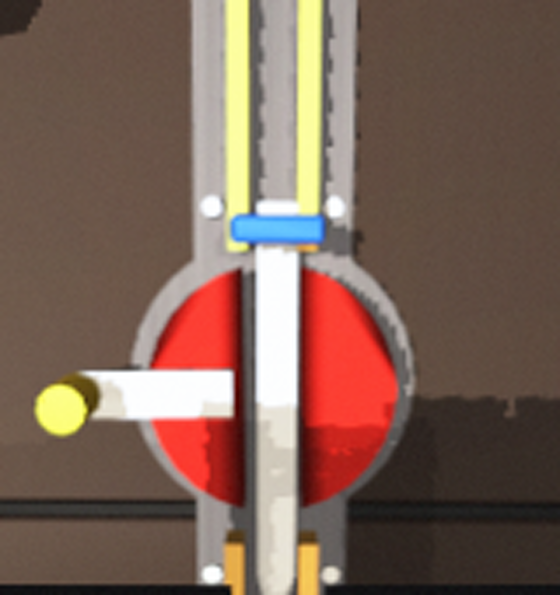

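The tab is at (277,229), the bar's rear end at (277,201), and the bolt is centred through the slot. The tip at (277,590) is cut off by the gripper. I'll compute the rear end's case x, which should be -56 mm.

```bash
python3 - <<'E'
from h import *
import pickle
f=pickle.load(open("w3.pkl","rb")); g=lambda u,v,z:ray(f,(200+u/3.5,60+v/3.5),z)
c=np.array([np.cos(1.419),np.sin(1.419)]);o=np.array([.5675,.0905])
for n,u,v,z in [("rear",277,201,.075),("tabtop rear",277,214,.11),("tabtop front",277,242,.11),("railend L",237,250,.077),("railend R",308,250,.077),("disc back",270,266,.085),("disc front",270,508,.085),("keeper front L",236,533,.08),("keeper front R",308,533,.08)]:
    print(n,((g(u,v,z)[:2]-o)@c*1e3).round(1))
ims=[]
for n,(x,y) in [("scene",(330,215)),("side",(200,225))]:
    F=arm.grab_frame(n); print(n,proj(F,[[*(o+c*.074),.075],[*(o+c*.05),.08]]).round(1))
    ims.append(cv2.resize(F["color"][y:y+65,x:x+65,::-1],(400,400),interpolation=cv2.INTER_CUBIC))
cv2.imwrite("pics/c6.png",np.hstack(ims))
E
```

```text
rear -56.2
tabtop rear -51.7
tabtop front -44.3
railend L -41.8
railend R -41.8
disc back -37.2
disc front 36.9
keeper front L 46.5
keeper front R 46.5
scene [[379.5 263. ]
 [368.4 252.7]]
side [[236.9 282.2]
 [244.8 272.7]]
```

View pics/c6.png

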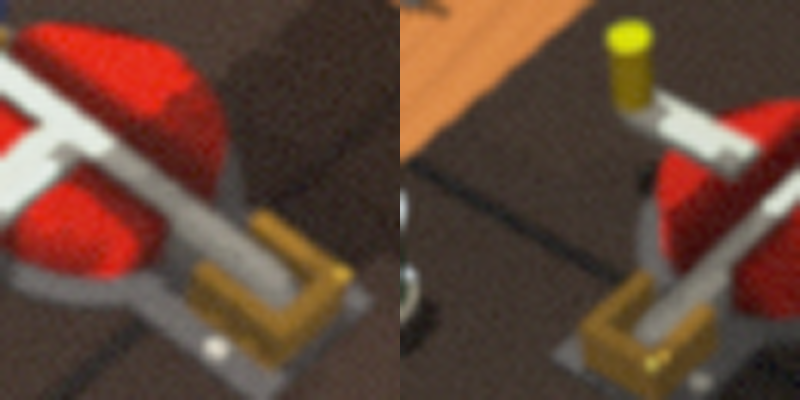

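The bar's rear is at -56.2 mm and the tab's rear face at -51.7 mm, so the bolt is home. Both views show the tip at the keeper's end wall, and the arm is clear.

```bash
python3 -c "
from station import arm
print(arm.job_done())"
```

```text
the job is handed in; nothing more can be done
None
```

The case is locked and handed in at about 13.7 s: the disc's slot is in line with the bolt, and the bolt is home in the keeper, its tab's rear face measured at x = -51.7 mm against -52 mm. The arm is clear, and nothing touched the spool or the two jars.

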